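# Hold the dispenser gate wide open with its catch drawer out

### The job

The empty dry-goods dispenser is to be cleaned: pull its catch drawer out to the stop, and leave it out. Then press the orange gate lever down past its first two clicks to the third, at the bottom of its travel, without forcing it, and finish while still holding it down there with the fingers, because it springs back up if let go. Leave everything else in the pantry where it stands.

Things in the scene. Friction and masses are not known exactly. Their poses are not given: they have to be found in the camera images.
- dispenser: White base fixed to the counter, 200 mm deep (x) x 320 wide (y) x 100 tall; origin at the centre of its underside, z up, its -x side the front (yaw within 0.2 rad of facing the robot). On top, in its frame, mm: clear hopper with green lid at x 45, y -85, 112 across, 254 above the counter; grey lever post x 0 to 56, y 57 to 123, top 216 above the counter; a small jar between them.
- drawer_handle (a point): Centre of the catch drawer's handle, a level steel bar 10 mm thick, 130 long along the dispenser's y, 70 above the counter (base top 100). Clear gap between bar and drawer front 35 mm; the two posts joining them 120 apart. Axes as the dispenser's: the drawer is pulled along -x.
- catch_drawer (a joint): How far the catch drawer is out, m: 0 shut, 0.100 at its stop; starts 0 to 0.03. It slides with about 2 N of friction and stays where it is left.
- lever_pad (a point): Where to press the orange gate lever: on the flat top of its paddle, 40 mm in front of the grey post's face. The paddle reaches 12 to 62 mm out from the post, 40 wide (dispenser's y), 12 thick, its top 200 mm above the counter at rest. Axes as the dispenser's; it moves straight down.
- gate_lever (a joint): How far the lever is pressed down, m: 0 at rest; clicks at 0.0125, 0.025 and 0.0375; hard stop at 0.041. A spring returns it from every click: 4 N at rest growing to 8 N at the third click, and up to 2.5 N more before or less after the crest between clicks. Black marks on the post show rest and clicks one and two, a green mark the third.
- canister: Closed white canister with a blue screw lid, 104 mm across, 150 tall, standing to the right of the dispenser; origin at centre of its underside. Leave alone.
- mug: Blue mug, 80 mm across, 90 tall, right of the dispenser; origin at centre of its underside. Leave alone.
- honey_jar: Amber jar, 70 mm across, 100 tall, right of the dispenser; origin at centre of its underside. Leave alone.
- spice_jar: Small glass jar, 40 mm across, 65 tall, on top of the dispenser's base between hopper and lever post; origin at centre of its underside. Leave alone.
- tongs: Steel tongs lying on the counter left of the dispenser, 250 mm long, 10 mm high; origin near the middle. Leave alone.
- spoon: Green silicone spoon lying on the counter to the left, 260 mm long; leave alone.

How it is judged:
By the outcome, as a careful person would: the job done as asked, in the order asked, and still so for the second after the job is handed in, while the arm keeps its last pose, push and grip.
It also fails if it takes over 38 s, if anything falls off the work surface, if the arm or the gripper's body presses on something with over 40 N, if the wrist force passes 120 N, or if a joint passes its speed limit or range.

### The arm

A 7-joint arm with a two-finger parallel gripper is mounted at the origin on the work surface. World frame = base frame: x ahead of the robot, y to its left, z up, the work surface at z = 0. Lengths are in mm, angles in rad, forces in N, time in s.
With the tool pointing down it reaches from about 400 to 875 mm from the base axis. Payload 4.4 kg.
Tool frame: the origin (TCP) lies between the finger pads; the fingertips stand ctrl.tip_reach ahead of it and the grasp point (between the pads) lies 8 mm behind it (ctrl.tip_reach is the distance from the TCP to the fingertips, in mm); z points along the fingers, y is the direction in which the jaws open and shut (so a half turn about z gives the same grasp; the last joint's range is limited). The gripper opens to 85 mm and grips with 20 to 120 N. Pads are 22 mm wide; open, the fingers measure 114 mm over their backs; the gripper's body (76 mm by 85 mm) begins 54 mm behind the grasp point. The pads swing forward as they close: fully open they stand 13 mm farther back than shut.
Start: joints at [1.117, 0.628, 0.038, 1.517, -0.027, 0.996, -0.02], TCP at [245.827, -601.736, 242.313] pointing down, gripper open.
Joint ranges: [-3.06, 3.06], [-0.37, 2.12], [-1.25, 1.32], [0.18, 2.47], [-1.1, 4.24], [0.23, 1.98], [-2.94, 2.94]. Speed limits (rad/s): [2.57, 2.57, 3.14, 3.14, 3.14, 3.14, 3.14].

### API

Orientations are given as [roll, pitch, yaw] about the fixed x, y, z axes, in that order (R = Rz(yaw) Ry(pitch) Rx(roll)).
In Python, from cell import status, viewer, order, ctrl gives the robot as it stands.
- The arm moves only by the tool play_rows, never from a script. Its argument "series" is a list of rows, each a list of 5 numbers: the shift along the tool's x, y, z in cm, then the turn about the tool's z in degrees, then the closure, from 0 (fully open) to 1 (shut). In form: [[x, y, z, yaw, gripper], ...]. A call has 1 to 8 rows; each row is the pose to reach, as a shift and turn from the pose commanded when the call began, along the tool's axes at that moment; what a row does not reach only later rows make up. A row lasts 1/10 s, in which the tool goes at most 50 mm and 8.59 degrees, less where a joint would pass 70% of its speed; a pose out of reach is approached as far as the arm can. A call with a gripper value outside its range is refused whole. The fingers move at their own pace and stop on an object; the grip force is fixed at half the most. Time passes only in rows, so rows that repeat a pose let the fingers close. It gives the time, the measured TCP pose, the force and the opening at its end, in the units of the state.
- status.read_state(): the state, without advancing time (a new reading comes with each control period).
- viewer.get_image(name): name is "scene" or "top"; returns a dict with "img" (384x512x3 uint8, red, green, blue), "vfov" (degrees; the focal length in pixels is half the picture's height over the tangent of half this angle, whatever the lens; pixels are square), "cx", "cy" (the principal point, pixels), "dist_coeffs" ([k1, k2, p1, p2, k3] as OpenCV has them; the pictures are not rectified), "rvec" (rotation vector, rad) and "tvec" (3), from world to camera coordinates, as OpenCV has them. Camera axes: x right, y down, z forward; pixel columns grow to the right and rows downward; lengths in mm; the calibration is good to about 2 mm. A picture is of the moment at which its call begins. There is no depth.
- order.finish_job(): hands the job in, once; it reports no verdict.
The state is a dict: "clock": time; "qpos": joint angles; "qd": joint speeds; "tau": joint torques, N m; "eef_pos": TCP position; "tool_rot": TCP orientation; "force": force on the tool from outside, world axes, zero at the start; "torque": the same for the moment, N m; "width": finger opening in mm.
Only numpy, scipy, OpenCV 4.12 (cv2) and the standard library are available. Lean on these libraries where they do the work, as an engineer would, in place of code of your own. Each camera call takes 0.05 s, during which the arm holds its last target. There are 200 camera calls.

## Working session

There is one attempt and no reset: what is moved stays moved. The work goes in short steps, Python scripts to look and compute and a tool call to move; the robot and the scene stay as the last step left them, time stands still between calls to the robot, and variables do not carry over. Pictures are saved under pics/ and viewed, about 8 in all and at most 12, crops included, and the job is handed in when it is done.

Besides the shell and the picture viewer there is one more tool, called after ">>>" in YAML: its name, and indented under it one key for each argument. play_rows: Moves the arm, as the interface text tells. Its arguments: {"type":"object","properties":{"series":{"type":"array","items":{"type":"array","items":{"type":"number"}}}},"required":["series"]}

```bash
ls; mkdir -p pics; cat > h.py <<'E'
import numpy as np, cv2, pickle
from cell import status, viewer, order, ctrl
def snap(name):
    d=viewer.get_image(name); pickle.dump(d,open(f'pics/{name}.pkl','wb')); return d
def load(name): return pickle.load(open(f'pics/{name}.pkl','rb'))
def K(d):
    h,w=d['img'].shape[:2]; f=h/2/np.tan(np.radians(d['vfov'])/2)
    return np.array([[f,0,d['cx']],[0,f,d['cy']],[0,0,1.]])
def ray(d,uv):
    n=cv2.undistortPoints(np.array([[uv]],float),K(d),np.array(d['dist_coeffs'],float))[0,0]
    R=cv2.Rodrigues(np.array(d['rvec'],float))[0]; t=np.array(d['tvec'],float).ravel()
    return -R.T@t, R.T@np.array([n[0],n[1],1])
def atz(d,uv,z):
    c,r=ray(d,uv); return c+r*(z-c[2])/r[2]
def proj(d,P):
    return cv2.projectPoints(np.array(P,float).reshape(-1,1,3),np.array(d['rvec'],float),np.array(d['tvec'],float),K(d),np.array(d['dist_coeffs'],float))[0][:,0]
def save(d,fn,box=None):
    im=d['img'][:,:,::-1]
    if box: x0,y0,x1,y1=box; im=im[y0:y1,x0:x1]
    s=min(800/im.shape[1],600/im.shape[0]); cv2.imwrite(fn,cv2.resize(im,None,fx=s,fy=s,interpolation=cv2.INTER_CUBIC)); print(fn,s)
E
python3 - <<'E'
from h import *
print(status.read_state(), ctrl.tip_reach)
for n in('scene','top'):
    d=snap(n); save(d,f'pics/{n}0.png'); print(n,ray(d,(256,192)),d['vfov'])
E
```

```text
pics
{'clock': 0.0, 'qpos': array([ 1.11722101,  0.62934493,  0.0384096 ,  1.51836632, -0.02698294,
        0.9962984 , -0.0199812 ]), 'qd': array([-0.00023776, -0.00052484,  0.00048964,  0.00201219, -0.00120614,
       -0.00035468, -0.00134307]), 'tau': array([ 3.11989033e-04, -5.63400292e+01,  1.22613855e+00, -1.93445778e+01,
        1.09859221e-02,  1.04722913e-02, -1.43669200e-05]), 'eef_pos': array([ 245.59604909, -601.16390525,  241.38979417]), 'tool_rot': array([-3.13969285e+00,  2.02808697e-05,  3.87829639e-01]), 'force': array([-0.14915766,  0.39502658,  0.41763374]), 'torque': array([ 0.00283343, -0.01197583, -0.06252656]), 'width': 85.47397626058678} 11.0
pics/scene0.png 1.5625
scene (array([1674.46645286,  285.97404305, 1105.90742699]), array([-0.73268665, -0.2348049 , -0.63882888])) 46.259146824922496
pics/top0.png 1.5625
top (array([ 243.31971917,  -73.56526459, 1776.30285435]), array([ 0.18109112,  0.01470409, -0.98341452])) 44.31448379269521
```

View pics/scene0.png

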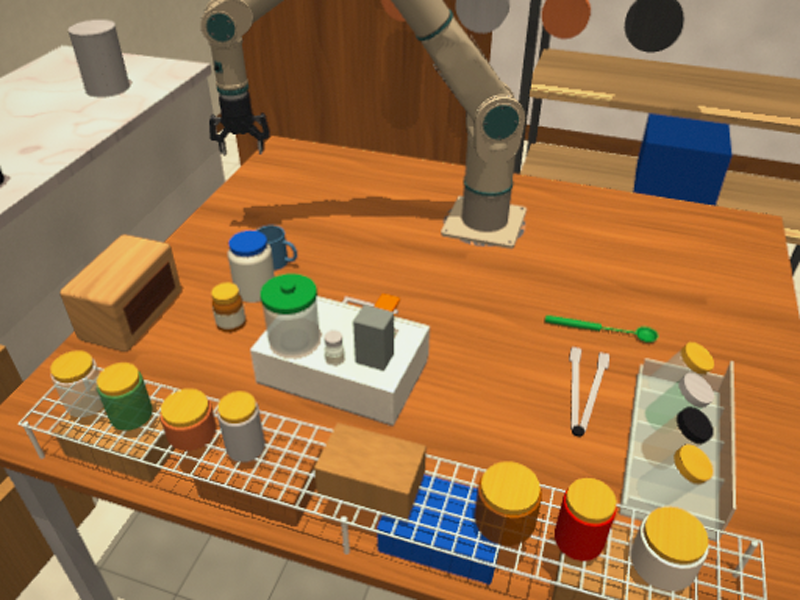

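View pics/top0.png

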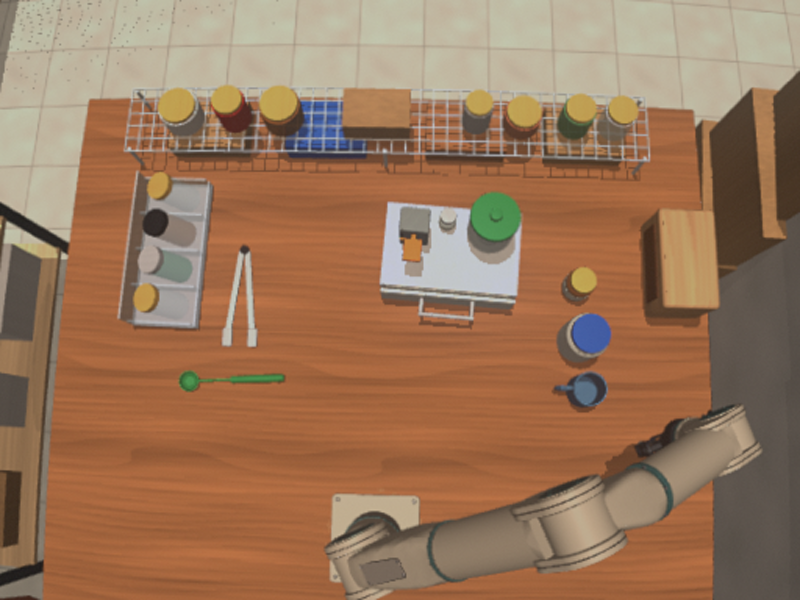

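The top view shows the dispenser at about (450, 250) in the enlarged picture, with the handle bar at (446, 317), the orange paddle at (412, 248), and the mug, canister and honey jar to its right. I'll crop in closer.

```bash
python3 - <<'E'
from h import *
save(load('top'),'pics/top1.png',(236,115,346,215))
E
```

```text
pics/top1.png 6.0
```

View pics/top1.png

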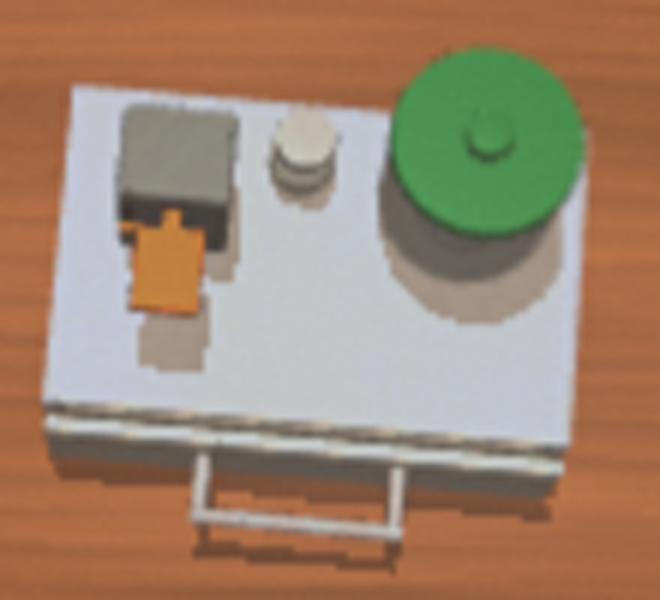

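In the crop (6x, offset 236,115): base-top corners are at (73,87), (45,403) and (568,443), bar ends at (193,516) and (402,537), paddle front edge from (130,307) to (200,314), and post top corners at (122,106), (238,112), (236,203) and (117,197).

```bash
python3 - <<'E'
from h import *
d=load('top')
P=lambda u,v,z: atz(d,(236+(u+.5)/6-.5,115+(v+.5)/6-.5),z)
np.set_printoptions(precision=1,suppress=True)
A,B,C=P(73,87,100),P(45,403,100),P(568,443,100)
print(A,B,C,'depth',np.linalg.norm(A-B),'width',np.linalg.norm(B-C))
yw=np.arctan2(*( (A-B)[[1,0]])), np.arctan2(-(B-C)[0],(B-C)[1]); print('yaw',yw)
H1,H2=P(193,516,75),P(402,537,75); print('bar',H1,H2,(H1+H2)/2,np.linalg.norm(H1-H2),'yaw',np.arctan2(-(H1-H2)[0],(H1-H2)[1]))
p1,p2=P(130,309,200),P(200,315,200); print('paddle front',p1,p2,np.linalg.norm(p1-p2))
post=[P(*q,216) for q in((122,106),(238,112),(236,203),(117,197))]; print(*post)
y=yw[1]
R=np.array([[np.cos(y),-np.sin(y)],[np.sin(y),np.cos(y)]])
o=(A+C)[:2]/2; 
print('origin',o)
f=lambda p:R.T@(p[:2]-o)
for n,p in(('bar',(H1+H2)/2),('pf',(p1+p2)/2),('postc',np.mean(post,0)),('lid',P(487,141,254))): print(n,f(p)*1)
print('pad pred',o+R@[-40,90])
E
```

```text
[789.3 -11.8 100. ] [588.8  -0.7 100. ] [ 571.4 -317.7  100. ] depth 200.83112471311716 width 317.5645576304133
yaw (np.float64(-0.0557488800146081), np.float64(-0.05483049064921784))
bar [525.7 -91.9  75. ] [ 515.6 -219.5   75. ] [ 520.6 -155.7   75. ] 127.99338724470391 yaw -0.07895305717313308
paddle front [624.2 -52.  200. ] [621.6 -92.2 200. ] 40.245019581183975
[740.6 -44.7 216. ] [ 738.5 -111.6  216. ] [ 684.1 -111.3  216. ] [686.1 -43.2 216. ]
origin [ 680.3 -164.8]
bar [-159.9    0.4]
pf [-62.4  89.4]
postc [27.2 88.7]
lid [ 37.4 -84.2]
pad pred [645.3 -72.7]
```

The numbers agree: depth 201, width 318, paddle 40 wide and its front edge at -62 all match the sizes given. The origin is about (680,-165) with yaw about -0.057. I'll hook the bar from behind with shut fingers at about (543,-157).

>>> play_rows:
  series:
    - [3.7,-2.5,0,6,1]
    - [7.4,-5,0,13,1]
    - [11.1,-7.5,0,20,1]
    - [14.8,-10,0,26,1]
    - [18.5,-12.5,0,26,1]
    - [22.2,-15,0,26,1]
    - [25.9,-17.5,0,26,1]
    - [29.6,-20,0,26,1]

```text
clock: 0.9
eef_pos: [444.8, -302.9, 242.1]
tool_rot: [-3.141, 0.0, -0.066]
force: [0.4, 0.6, 0.0]
width: 0.0
```

```bash
cat > g.py <<'E'
import sys
from h import *
# goal x y z yaw -> tool shift in cm, deg
s=status.read_state(); p=s['eef_pos']; r=s['tool_rot']
g=np.array([float(a) for a in sys.argv[1:4]])
c,sn=np.cos(r[2]),np.sin(r[2]); d=g-p
np.set_printoptions(precision=2,suppress=True)
print('t',s['clock'],'tcp',p,'rot',r,'F',s['force'],'w',s['width'])
print('shift cm',np.array([d[0]*c+d[1]*sn,d[0]*sn-d[1]*c,-d[2]])/10,'turn',np.degrees(r[2]+0.06))
E
python3 g.py 543 -157 110
```

```text
t 0.9 tcp [ 444.84 -302.86  242.1 ] rot [-3.14  0.   -0.07] F [0.41 0.62 0.03] w 0.007788618256125453
shift cm [  8.83 -15.2   13.21] turn -0.34132052387031725
```

>>> play_rows:
  series:
    - [2.2,-3.8,0,0,1]
    - [4.4,-7.6,0,0,1]
    - [6.6,-11.4,0,0,1]
    - [8.8,-15.2,2,0,1]
    - [8.8,-15.2,6,0,1]
    - [8.8,-15.2,10,0,1]
    - [8.8,-15.2,12.2,0,1]
    - [8.8,-15.2,12.2,0,1]

```text
clock: 1.7
eef_pos: [539.4, -157.8, 117.0]
tool_rot: [-3.14, 0.007, -0.066]
force: [0.2, 0.3, 0.4]
width: -0.0
```

```bash
python3 g.py 543 -157 60; python3 - <<'E'
from h import *
d=snap('scene'); save(d,'pics/scene1.png',(140,130,300,250))
E
```

```text
t 1.7 tcp [ 539.41 -157.81  116.98] rot [-3.14  0.01 -0.07] F [0.21 0.3  0.38] w -0.004033647378190129
shift cm [ 0.35 -0.1   5.7 ] turn -0.32213183029631814
pics/scene1.png 5.0
```

View pics/scene1.png

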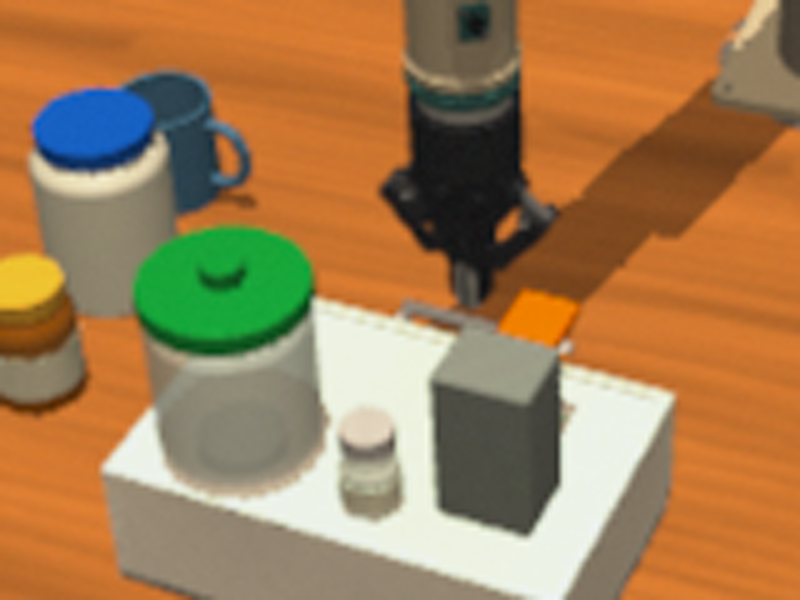

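The shut fingers are above the gap, with tips at about (470,300) and the bar at (400–490, 315). The height is still clear. I'll descend in stages while watching the force.

>>> play_rows:
  series:
    - [0.2,0,0,0,1]
    - [0.2,0,1,0,1]
    - [0.2,0,2,0,1]
    - [0.2,0,2.7,0,1]
    - [0.2,0,2.7,0,1]

```text
clock: 2.25
eef_pos: [543.2, -158.7, 92.2]
tool_rot: [-3.141, 0.002, -0.066]
force: [-0.6, -0.1, 0.3]
width: 0.4
```

```bash
python3 g.py 543 -157 60
```

```text
t 2.25 tcp [ 543.2  -158.72   92.24] rot [-3.14  0.   -0.07] F [-0.6  -0.11  0.29] w 0.363928269971398
shift cm [-0.03 -0.17  3.22] turn -0.34889357948200606
```

Now down into the gap. Tips are at z 81 and the bar top is at 75.

>>> play_rows:
  series:
    - [0,-0.1,0.7,0,1]
    - [0,-0.1,1.4,0,1]
    - [0,-0.1,2.1,0,1]
    - [0,-0.1,2.7,0,1]
    - [0,-0.1,3.2,0,1]
    - [0,-0.1,3.2,0,1]

```text
clock: 2.85
eef_pos: [543.6, -157.8, 60.5]
tool_rot: [-3.141, 0.001, -0.066]
force: [-0.9, -0.0, 0.1]
width: 0.0
```

>>> play_rows:
  series:
    - [-1,0,0,0,1]
    - [-2,0,0,0,1]
    - [-3,0,0,0,1]
    - [-4,0,0,0,1]
    - [-5,0,0,0,1]
    - [-6,0,0,0,1]
    - [-6.5,0,0,0,1]
    - [-6.5,0,0,0,1]

```text
clock: 3.65
eef_pos: [477.6, -153.6, 61.4]
tool_rot: [-3.141, 0.002, -0.067]
force: [-0.1, -1.4, 0.4]
width: 0.2
```

>>> play_rows:
  series:
    - [-0.5,0,0,0,1]
    - [-1,0,0,0,1]
    - [-1.5,0,0,0,1]
    - [-1.9,0,0,0,1]
    - [-1.9,0,0,0,1]

```text
clock: 4.15
eef_pos: [459.1, -152.3, 61.3]
tool_rot: [-3.141, 0.002, -0.066]
force: [0.2, -0.2, 0.0]
width: 0.1
```

```bash
python3 - <<'E'
from h import *
d=snap('top'); save(d,'pics/top2.png',(226,125,346,225)); print(status.read_state()['force'])
E
```

```text
pics/top2.png 6.0
[ 0.50505855 -0.21158327  0.59184857]
```

View pics/top2.png

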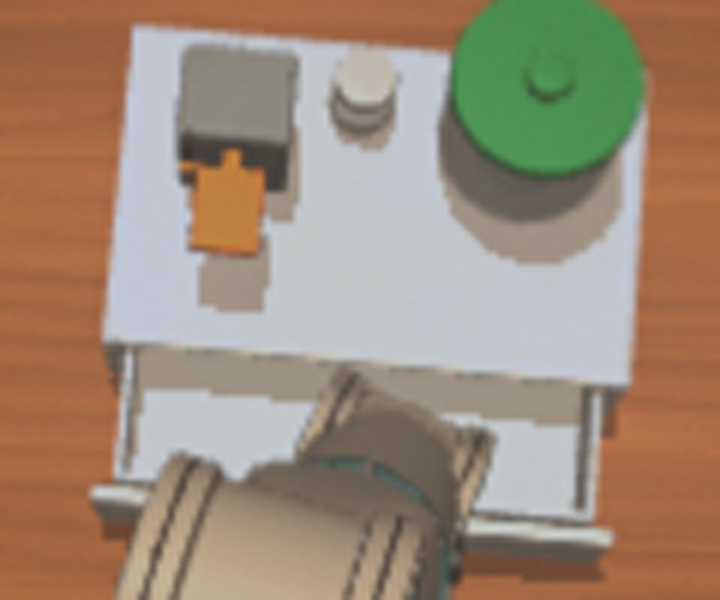

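The drawer is sliding out: its front has moved from row ~455 to ~510–540 in the crop. I'll carry on in small steps until the force shows the stop.

>>> play_rows:
  series:
    - [-0.3,0,0,0,1]
    - [-0.6,0,0,0,1]
    - [-0.9,0,0,0,1]
    - [-0.9,0,0,0,1]

```text
clock: 4.6
eef_pos: [455.4, -152.1, 61.6]
tool_rot: [3.14, -0.008, -0.065]
force: [7.7, -0.1, -6.0]
width: -0.1
```

>>> play_rows:
  series:
    - [-0.2,0,0,0,1]
    - [-0.4,0,0,0,1]
    - [-0.5,0,0,0,1]
    - [-0.5,0,0,0,1]

```text
clock: 5.0
eef_pos: [455.3, -152.1, 62.0]
tool_rot: [3.139, -0.017, -0.064]
force: [15.1, 0.4, -10.8]
width: 0.3
```

The stop is reached: the TCP is held at 455 and the force is building. Next I'll centre in the gap and rise clear.

>>> play_rows:
  series:
    - [0.8,0,0,0,1]
    - [1.7,0,0,0,1]
    - [1.7,0,0,0,1]
    - [1.7,0,-1.5,0,1]
    - [1.7,0,-3.5,0,1]
    - [1.7,0,-7,0,1]
    - [1.7,0,-11,0,1]
    - [1.7,0,-15,0,1]

```text
clock: 5.8
eef_pos: [461.5, -152.4, 212.3]
tool_rot: [-3.141, 0.003, -0.067]
force: [1.1, 0.3, -0.3]
width: -0.0
```

>>> play_rows:
  series:
    - [0,0,-3,0,1]
    - [0,0,-5,0,1]
    - [0,0,-5,0,1]
    - [0,0,-5,0,1]

```text
clock: 6.2
eef_pos: [462.3, -152.4, 261.0]
tool_rot: [-3.141, 0.001, -0.066]
force: [-0.1, -0.3, -0.3]
width: 0.0
```

```bash
python3 g.py 645 -73 225; python3 - <<'E'
from h import *
d=snap('scene'); save(d,'pics/scene2.png',(150,110,310,230))
E
```

```text
t 6.2 tcp [ 462.26 -152.43  260.95] rot [-3.14  0.   -0.07] F [-0.13 -0.27 -0.35] w 0.0031903218677245765
shift cm [17.71 -9.14  3.6 ] turn -0.35903882160257106
pics/scene2.png 5.0
```

View pics/scene2.png

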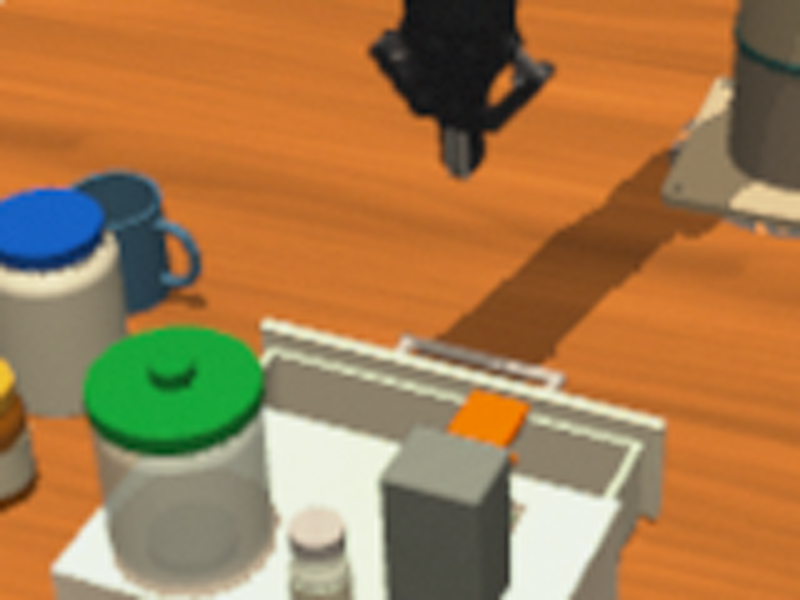

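The drawer is well out and the bar is free of the gripper (bar at about (400–560, 340–380)). I'll go over the lever pad.

>>> play_rows:
  series:
    - [3,-1.5,0,0,1]
    - [7,-3.6,0,0,1]
    - [11,-5.7,0,0,1]
    - [15,-7.7,0,0,1]
    - [17.7,-9.1,0,0,1]
    - [17.7,-9.1,2,0,1]
    - [17.7,-9.1,3.6,0,1]
    - [17.7,-9.1,3.6,0,1]

```text
clock: 7.05
eef_pos: [643.1, -73.0, 220.6]
tool_rot: [-3.142, 0.009, -0.066]
force: [0.4, 1.4, -0.5]
width: -0.3
```

```bash
python3 g.py 645 -73 213; python3 - <<'E'
from h import *
d=snap('scene'); save(d,'pics/scene3.png',(180,140,280,215))
e=snap('top')
R=lambda l:[680.3+l[0]*np.cos(-.057)-l[1]*np.sin(-.057),-164.8+l[0]*np.sin(-.057)+l[1]*np.cos(-.057)]
print((proj(d,[*R((-40,90)),200])-[180,140])*8, proj(e,[*R((-40,90)),200]))
E
```

```text
t 7.05 tcp [643.07 -73.02 220.6 ] rot [-3.14  0.01 -0.07] F [ 0.37  1.36 -0.48] w -0.3334207814749984
shift cm [ 0.19 -0.01  0.76] turn -0.3341130405563715
pics/scene3.png 8.0
[[538.17881802 418.46933301]] [[263.38655905 160.22159579]]
```

View pics/scene3.png

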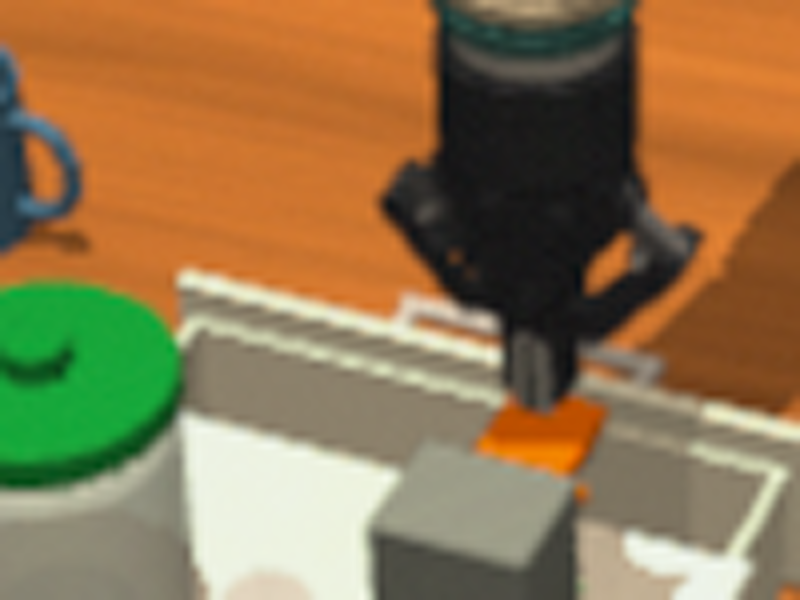

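The shut fingertips are right above the paddle (tip at (540,405), paddle centre about (540,430)). I'll settle, then press slowly.

>>> play_rows:
  series:
    - [0.1,0,0,0,1]
    - [0.1,0,0,0,1]
    - [0.1,0,0,0,1]
    - [0.1,0,0.5,0,1]
    - [0.1,0,0.9,0,1]
    - [0.1,0,0.9,0,1]
    - [0.1,0,0.9,0,1]

```text
clock: 7.85
eef_pos: [646.7, -73.5, 216.1]
tool_rot: [-3.142, 0.001, -0.066]
force: [0.0, -0.8, 0.7]
width: 0.2
```

>>> play_rows:
  series:
    - [0,0,0.2,0,1]
    - [0,0,0.4,0,1]
    - [0,0,0.6,0,1]
    - [0,0,0.8,0,1]
    - [0,0,0.8,0,1]
    - [0,0,0.8,0,1]

```text
clock: 8.45
eef_pos: [647.0, -73.6, 209.1]
tool_rot: [-3.141, -0.0, -0.066]
force: [-1.9, 0.2, 5.7]
width: 0.4
```

>>> play_rows:
  series:
    - [0,0,0.5,0,1]
    - [0,0,1,0,1]
    - [0,0,1.5,0,1]
    - [0,0,2,0,1]
    - [0,0,2.4,0,1]
    - [0,0,2.7,0,1]
    - [0,0,2.7,0,1]

```text
clock: 9.15
eef_pos: [647.0, -73.6, 181.7]
tool_rot: [-3.142, -0.0, -0.066]
force: [-2.9, -0.2, 8.3]
width: -0.0
```

>>> play_rows:
  series:
    - [0,0,0.2,0,1]
    - [0,0,0.4,0,1]
    - [0,0,0.4,0,1]
    - [0,0,0.4,0,1]

```text
clock: 9.55
eef_pos: [647.0, -73.5, 177.4]
tool_rot: [-3.142, -0.0, -0.066]
force: [-1.2, 0.6, 4.1]
width: 0.1
```

>>> play_rows:
  series:
    - [0,0,0.2,0,1]
    - [0,0,0.4,0,1]
    - [0,0,0.4,0,1]
    - [0,0,0.4,0,1]

```text
clock: 9.95
eef_pos: [647.0, -73.6, 173.8]
tool_rot: [-3.142, -0.0, -0.066]
force: [-1.3, 0.4, 8.1]
width: -0.3
```

```bash
python3 - <<'E'
from h import *
for i in range(5):
    d=snap('scene'); s=status.read_state(); print(s['clock'],s['eef_pos'],s['force'])
save(d,'pics/scene4.png',(200,150,280,210))
E
```

```text
10.0 [646.95441643 -73.5260009  173.80935749] [-2.46296234  0.25669717  7.32812202]
10.05 [646.96668053 -73.56318213 173.83629002] [-3.20779953 -0.16511193  8.15308308]
10.1 [646.97222573 -73.53472164 173.79505835] [-1.77666364  0.74845951  6.75059127]
10.15 [646.98222618 -73.54619699 173.84642819] [-2.16929281  0.0982381   7.15329201]
10.2 [646.9819134  -73.55356013 173.8419359 ] [-1.81870524  1.39067505  7.22057332]
pics/scene4.png 10.0
```

View pics/scene4.png

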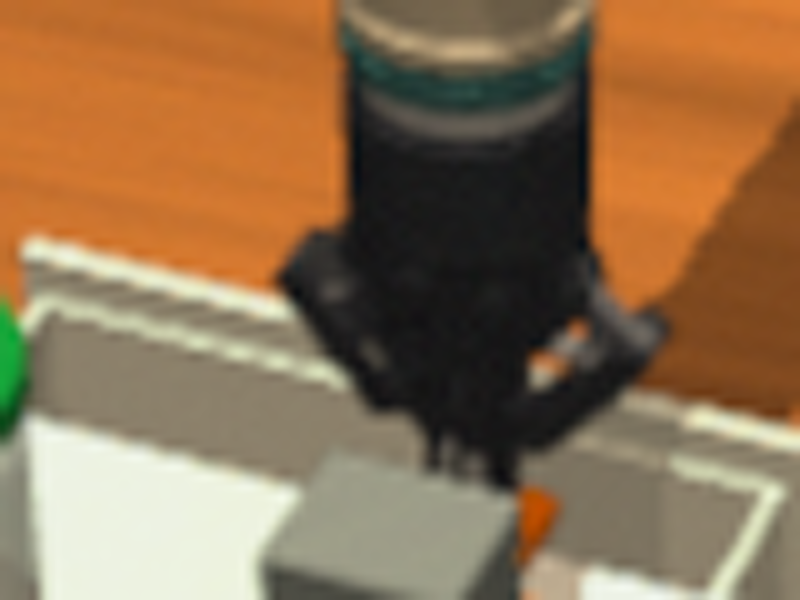

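The paddle is down behind the post, still under the fingers, and the drawer remains out. Force 7.2 N at 37.2 mm is just short of the third click, so I'll go a little farther.

>>> play_rows:
  series:
    - [0,0,0.1,0,1]
    - [0,0,0.15,0,1]
    - [0,0,0.15,0,1]
    - [0,0,0.15,0,1]
    - [0,0,0.15,0,1]

```text
clock: 10.7
eef_pos: [647.0, -73.5, 172.6]
tool_rot: [-3.141, -0.0, -0.066]
force: [-2.8, 1.2, 9.4]
width: 0.1
```

```bash
python3 - <<'E'
from h import *
for i in range(6):
    d=snap('top'); s=status.read_state(); print(s['clock'],s['eef_pos'],s['force'])
save(d,'pics/top3.png',(216,105,396,240))
E
```

```text
10.75 [646.96018066 -73.52744206 172.5902034 ] [-3.08751395  1.48129713  8.74390406]
10.8 [646.98385319 -73.5242082  172.61801422] [-2.83551796  0.61516196  9.16485835]
10.85 [646.96910492 -73.53496304 172.62025405] [-3.04218887  0.16795039  8.68213596]
10.9 [646.97924411 -73.51878579 172.60746969] [-2.79257326  0.47980503  9.26806059]
10.95 [646.96173707 -73.53197548 172.59315522] [-2.75794793  0.95875892  8.77590322]
11.0 [646.98039948 -73.55743293 172.64137417] [-2.43534155  0.07912042  8.73832355]
pics/top3.png 4.444444444444445
```

View pics/top3.png

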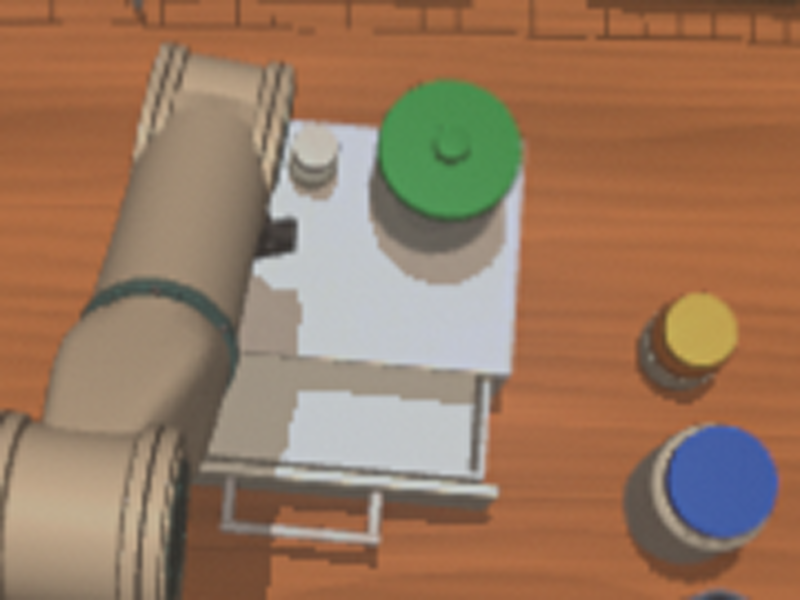

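The drawer is still out, with its bar at (225–378, 527–541), and the neighbouring objects have not moved. The lever is at about 38.4 mm with a steady 8.9 N: past the third click (37.5) and short of the hard stop (41). Handing in.

```bash
python3 - <<'E'
from h import *
d=load('top'); a=[atz(d,(216+u/4.444-.4,105+v/4.444-.4),75) for u,v in((225,527),(378,541))]; m=sum(a)/2
print('bar',m,'local x',(m[0]-680.3)*np.cos(.057)-(m[1]+164.8)*np.sin(.057))
print(order.finish_job())
E
```

```text
bar [ 438.11963191 -150.59684604   75.        ] local x -242.59619404442776
the job is handed in; nothing more can be done
None
```

I pulled the catch drawer out to its stop, then pressed the gate lever past its third click. I handed the job in at about 11 s with the shut fingers still holding the lever down.

- **Drawer:** I hooked the bar from behind with the shut fingers. The hook stopped dead at x 455 mm, and the sideways force rose to about 15 N. The final picture puts the bar about 83 mm farther out than at the start. That fits the 100 mm stop if the drawer began about 17–19 mm open; I did not measure its starting opening directly.
- **Lever:** It is about 38.4 mm down, worked out from the TCP height, with a steady push of about 9 N. That is past the click at 37.5 mm and short of the hard stop at 41 mm. The green mark on the post was not visible in the pictures, so the third click rests on the height and force readings.
- **Everything else:** The spice jar, honey jar and canister looked unmoved in the last picture. The tongs and spoon, and most of the mug, were outside that crop, but the arm never went near the tongs and spoon, and it crossed near the mug well above it.

No check failed or disagreed.

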